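# Dock the cash box in the test bay and latch it

### The job

Slide the cash box with the red label up the ramp and over the sill into the docking bay, nose first, and ease it on until the plug at the back is pressed fully home; then swing the latch all the way across behind it and let go. Push the box gently, never harder than about 16 N, or the plug's contacts bend, and leave everything else on the bench where it is.

Things in the scene. Friction and masses are not known exactly. Their poses are not given: they have to be found in the camera images.
- cash_box: The job's cash box: black, RED label on top, flat red handle on its tail face. 140 long (its x) x 100 wide (y) x 60 high (z) mm, 0.7 to 0.95 kg; too wide to grip, it slides on its flat bottom. Origin: centre of the underside. +x points to its nose face (brass contact strip), which goes in first; the tail face is 70 mm behind the origin. The handle lies flush and cannot be gripped.
- bay: Steel docking bay fixed to the bench. Origin: at bench level under the front edge of the sill, mid-width; +x is the way a box goes in, z up. Rails' inner faces at y = -52.5 and +52.5 mm, x = 20 to 170, tops at z = 34; flared mouth pieces, as tall, widen to y = +-72 at x = -26. Flat bay floor at z = 4. Back plate at x = 208.
- sill (a point): Middle of the sill's front edge, on its top: bay (0, 0, 10) mm. A ramp 124 wide rises to it from bench level at bay x = -60. The sill is flat from x = 0 to 8, then steps straight down to the bay floor at z = 4. As its middle passes the sill the box tips nose-down and its tail rises: rubber fingertips kept level there hold the tail down and jam it, so let the hand rise along with the tail, or ease back if the force climbs.
- plug (a joint): Travel (m) of the green plug on a black carrier at the back of the bay: 0 untouched, 0.006 on its solid stop. It slides under about 7 N beyond the box's own sliding friction (1.5 to 3.5 N) and stays put; mated above 0.0045. Its untouched face is at bay x = 153 to 173 mm (carrier hand-clamped, not measured), so a docked box's origin ends at bay x = 89 to 109. Reading as noisy as the poses.
- latch (a joint): Swing latch: flat steel bar 74 x 10 x 8 mm at z = 38 to 46 on a post outside the -y rail. rad: 0 = bar points out of the bay along bay -x; grows as it swings clockwise seen from above; 1.571 (its stop) = bar along bay +y across the mouth, behind the box. Least -0.5. Light friction, about 1 N at the knob; stays where left. A box tail at bay x under 17 mm is in its way.
- latch_knob (a point): Centre of the top of the latch's red upright knob, 14 mm diameter, 34 tall, from z = 46 to 80. At latch 0 it lies 60 mm towards bay -x and 24 mm towards bay -y from the pivot and circles the pivot with the latch (radius 65); closed, it is at bay (-12, -18).
- latch_pivot (a point): Vertical pivot axis of the latch, at the height of the bar's top (z = 46 mm); at bay (12, -78).
- spare_box: second, identical cash box with a BLUE label and handle; bystander, leave it alone. Origin: centre of the underside.
- paper_roll: white paper roll standing on end, 56 mm diameter, 80 high; bystander. Origin: centre of the underside.
- screwdriver: red-handled screwdriver lying on the bench, about 200 mm long; bystander.
- parts_tray: blue two-part tray, 160 x 110 x 35; bystander. Origin: centre of the underside.
- card_reader: grey card-reader module, about 125 x 84 x 56; bystander. Origin: centre of the underside.
- power_brick: black power supply, 125 x 55 x 34; bystander. Origin: centre of the underside.
- spray_can: yellow-labelled can, 52 diameter, 170 high; bystander. Origin: centre of the underside.
Things that resemble listed ones, but are neither listed nor needed, are in the scene too. What is shaped like the cash_box but orange is not meant.

How it is judged:
On the way, in this order (a step that is already met when the one before it is completed fails the run):
1. the cash box has gone over the sill and sits flat on the bay floor between the rails (x of cash_box in the frame of bay above 0.078 m and x of bay in the frame of cash_box below -0.05 m and z of cash_box in the frame of bay below 0.0065 m and angle between cash_box's own z axis and vertical below 0.05 rad and angle between the x axis of cash_box and the x axis of bay, either way round below 0.08 rad), for 0.1 s.
2. the plug is pressed home by the box (value of joint plug above 0.0045 m and x of bay in the frame of cash_box below -0.05 m and x of cash_box in the frame of bay above 0.085 m and z of cash_box in the frame of bay below 0.0065 m and angle between cash_box's own z axis and vertical below 0.05 rad and angle between the x axis of cash_box and the x axis of bay, either way round below 0.08 rad), for 0.2 s.
At the end, for the whole second after the job is handed in: The cash box lies flat on the bay floor behind the sill, nose inwards and square between the rails (within 0.05 rad of level, 0.08 rad of the bay's axis), the plug is pressed in by more than 4.5 of its 6 mm, the latch is closed past 1.45 rad, and box and latch are at rest (all of step 2 and value of joint latch above 1.45 rad and linear speed of cash_box below 0.01 m/s and velocity of joint latch below 0.05 rad/s); the robot touches nothing.
It fails at once if the cash box is pushed harder than 20 N (contact force between any of the fingers, the arm and cash_box above 20 N).
It fails at once if the cash box is tipped by more than 0.5 rad (angle between cash_box's own z axis and vertical above 0.5 rad).
It fails at once if a bystander is moved by more than 15 mm (distance of any of spare_box, paper_roll, screwdriver, parts_tray, card_reader, power_brick, spray_can from where it was at the start of the episode above 0.015 m).
It also fails if it takes over 72 s, if anything falls off the work surface, if the arm or the gripper's body presses on something with over 40 N, if the wrist force passes 120 N, or if a joint passes its speed limit or range.

### The arm

A 7-joint arm with a two-finger parallel gripper is mounted at the origin on the work surface. World frame = base frame: x ahead of the robot, y to its left, z up, the work surface at z = 0. Lengths are in m, angles in rad, forces in N, time in s.
With the tool pointing down it reaches from about 0.35 to 0.9 m from the base axis. Payload 8.1 kg.
Tool frame: the origin (TCP) lies on the centre line of the jaws, within the pads' length; the fingertips stand 14 mm ahead of it and the grasp point (between the pads) lies 5 mm behind it; z points along the fingers, y is the direction in which the jaws open and shut (so a half turn about z gives the same grasp; the last joint's range is limited). The gripper opens to 92 mm and grips with 3 to 60 N. Pads are 19 mm wide; open, the fingers measure 130 mm over their backs; the gripper's body (75 mm by 190 mm) begins 47 mm behind the grasp point.
Start: joints at [-1.406, 0.434, 0.025, 1.573, -0.012, 1.134, -0.075], TCP at [0.165, 0.603, 0.241] pointing down, gripper open.
Joint ranges: [-2.62, 2.62], [-0.44, 2.09], [-1.27, 1.32], [0.08, 2.57], [-1.32, 4.46], [0.12, 2], [-2.74, 2.74]. Speed limits (rad/s): [2.22, 2.22, 3.01, 3.01, 3.14, 3.14, 3.14].

### API

Orientations are given as a rotation vector (axis times angle).
In Python, from cell import observe, eyes, arm gives the robot as it stands.
- The arm moves only by the tool step_arm, never from a script. Its argument "series" is a list that holds one entry, the list of rows, each a list of 5 numbers: the finger opening in m, from 0 to 0.0918, then the shift along the world's x, y, z in m, then the turn about the world's z in degrees. In form: [[[hand, dx, dy, dz, spin], ...]]. A call has 1 to 20 rows; each row is the pose to reach, as a shift and turn from the pose measured when the call began; what a row does not reach only later rows make up. A row lasts 1/12 s, in which the tool goes at most 41.7 mm and 7.16 degrees, less where a joint would pass 70% of its speed; a pose out of reach is approached as far as the arm can. A call with a gripper value outside its range is refused whole. The fingers move at their own pace and stop on an object; "squeeze" is the grip in N (left out, the last holds). Time passes only in rows, so rows that repeat a pose let the fingers close. It gives the time, the measured TCP pose, the force and the opening at its end, in the units of the state.
- observe(): the state, without advancing time (a new reading comes with each control period).
- eyes.get_image(name): name is "scene" or "top" or "wrist"; returns (picture, depth): 400x640x3 uint8, red, green, blue; 400x640 float32, m along the optical axis (not along the pixel's ray), 0 where there is no reading.
- eyes.camera_params(name): a dict with "intrinsics" (3x3 intrinsics, pixels), "distortion" ([k1, k2, p1, p2, k3] as OpenCV has them; the pictures are not rectified), "position" and "attitude" of the camera in the world. Camera axes: x right, y down, z forward; pixel columns grow to the right and rows downward; lengths in m; the calibration is good to about 2 mm. A picture is of the moment at which its call begins: read the wrist's pose just before it. camera_params takes no time and is no camera call; for the wrist camera it gives the pose at the moment of the call.
- arm.sign_off(): hands the job in, once; it reports no verdict.
The state is a dict: "clock": time; "joints": joint angles; "dq": joint speeds; "joint_efforts": joint torques, N m; "position": TCP position; "ee_rot": TCP orientation; "force": force on the tool from outside, world axes, zero at the start; "ft_torque": the same for the moment, N m; "width": opening from 0.0 (shut) to 1.0 (fully open).
Only numpy, scipy, OpenCV 4.12 (cv2) and the standard library are available. Lean on these libraries where they do the work, as an engineer would, in place of code of your own. Each camera call takes 0.05 s, during which the arm holds its last target.

## Working session

There is one attempt and no reset: what is moved stays moved. The work goes in short steps, Python scripts to look and compute and a tool call to move; the robot and the scene stay as the last step left them, time stands still between calls to the robot, and variables do not carry over. Pictures are saved under pics/ and viewed, and the job is handed in when it is done.

Besides the shell and the picture viewer there is one more tool, called as name(argument=value, ...), one argument or row to a line, values as JSON. step_arm: Moves the arm, as the interface text tells. Its arguments: {"type":"object","properties":{"series":{"type":"array"},"squeeze":{"type":"number"}},"required":["series"]}

```bash
ls; mkdir -p pics
cat > h.py <<'E'
import numpy as np, cv2
from cell import observe, eyes, arm
def snap(n,f):
    p=eyes.camera_params(n); im,d=eyes.get_image(n)
    cv2.imwrite('pics/%s.png'%f,im[:,:,::-1]); np.savez('pics/%s.npz'%f,im=im,d=d,**{k:np.array(v) for k,v in p.items()})
    return im,d,p
E
python3 - <<'E'
from h import *
print(observe())
for n in ['scene','top','wrist']:
    im,d,p=snap(n,n+'0'); print(n,p)
print(observe()['clock'])
E
```

```text
pics
{'clock': 0.0, 'joints': array([-1.40558303,  0.43522248,  0.02493678,  1.57409689, -0.01158685,
        1.1339993 , -0.07510074]), 'dq': array([ 0.00013839, -0.0010667 ,  0.000467  , -0.00020827,  0.00124754,
        0.00172314,  0.00146367]), 'joint_efforts': array([-4.37299659e-04, -6.67855883e+01,  9.84691344e-01, -3.14462113e+01,
       -6.05934416e-02,  4.30061657e-02,  1.82986332e-04]), 'position': array([0.16529688, 0.60223509, 0.23994493]), 'ee_rot': array([-4.19464446e-01, -3.11339030e+00,  2.48145233e-03]), 'force': array([ 0.72263554, -0.57825291,  0.0110315 ]), 'ft_torque': array([-0.01736924, -0.05012941, -0.02476772]), 'width': 0.9967085708037626}
scene {'intrinsics': array([[447.991139  ,   0.        , 315.69167307],
       [  0.        , 447.991139  , 195.12458219],
       [  0.        ,   0.        ,   1.        ]]), 'distortion': array([-0.11790936,  0.        ,  0.        ,  0.        ,  0.        ]), 'position': array([1.1544009, 0.453203 , 1.3139282]), 'attitude': array([-1.27676214, -2.50486549,  0.70259527])}
top {'intrinsics': array([[470.30305667,   0.        , 316.59745204],
       [  0.        , 470.30305667, 201.20969922],
       [  0.        ,   0.        ,   1.        ]]), 'distortion': array([-0.12212904,  0.        ,  0.        ,  0.        ,  0.        ]), 'position': array([0.24953196, 0.01968259, 1.38947805]), 'attitude': array([-2.07946308,  2.14678141, -0.2236935 ])}
wrist {'intrinsics': array([[336.48115745,   0.        , 315.89842416],
       [  0.        , 336.48115745, 199.77405873],
       [  0.        ,   0.        ,   1.        ]]), 'distortion': array([0.00991329, 0.        , 0.        , 0.        , 0.        ]), 'position': array([0.08601842, 0.6241767 , 0.3838566 ]), 'attitude': array([2.28841586, 1.74586817, 0.27463504])}
0.15
```

View pics/top0.png

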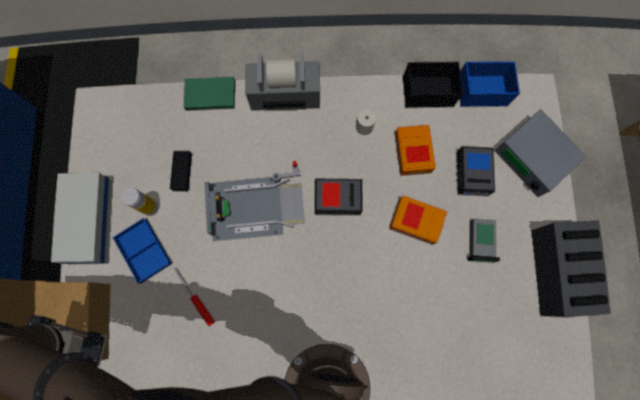

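View pics/scene0.png

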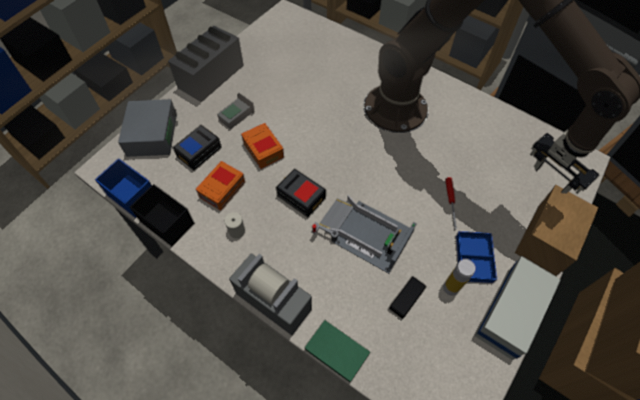

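View pics/wrist0.png

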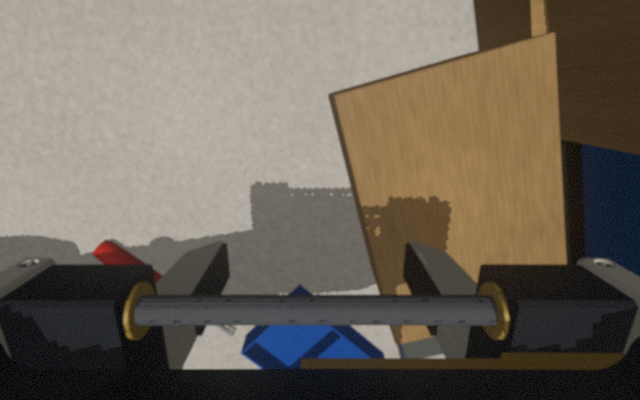

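Run:
```python
import cv2,numpy as np
a=cv2.imread('pics/top0.png'); b=cv2.imread('pics/scene0.png')
cv2.imwrite('pics/c1.png',cv2.convertScaleAbs(cv2.resize(a[150:250,195:375],None,fx=4.4,fy=4.4,interpolation=cv2.INTER_CUBIC),alpha=1.5))
cv2.imwrite('pics/c2.png',cv2.convertScaleAbs(cv2.resize(b[160:280,270:425],None,fx=4.8,fy=4.8,interpolation=cv2.INTER_CUBIC),alpha=1.5))
```

```text
(no output)
```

View pics/c1.png

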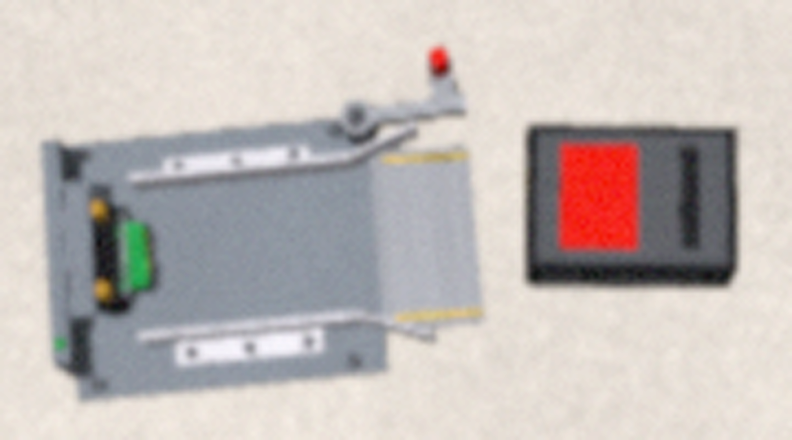

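View pics/c2.png

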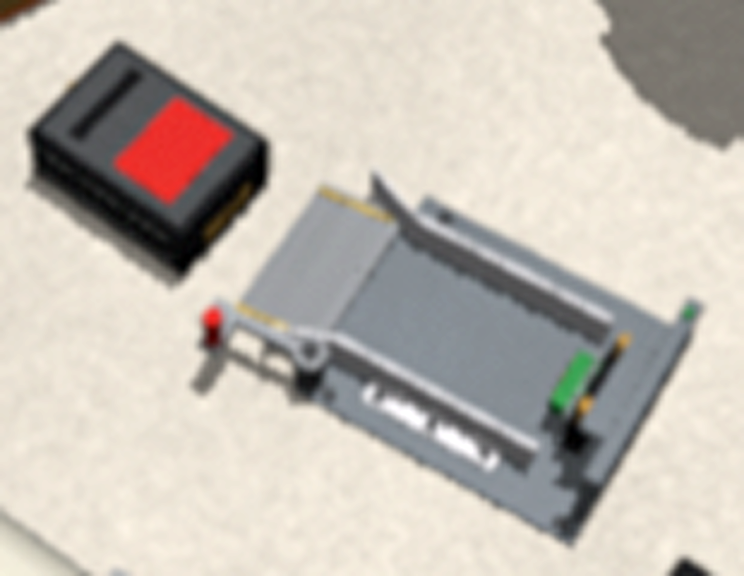

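```bash
cat >> h.py <<'E'
from scipy.spatial.transform import Rotation as R
def cloud(d,p):
    v,u=np.mgrid[0:400,0:640]; K=np.array(p['intrinsics']);D=np.array(p['distortion'])
    n=cv2.undistortPoints(np.stack([u,v],-1).reshape(-1,1,2).astype(np.float64),K,D).reshape(400,640,2)
    P=np.dstack([n*d[...,None],d]); P=P@R.from_rotvec(p['attitude']).as_matrix().T+np.array(p['position'])
    P[d==0]=np.nan
    return P
def ray(px,p,z):
    n=cv2.undistortPoints(np.array(px,float).reshape(-1,1,2),np.array(p['intrinsics']),np.array(p['distortion'])).reshape(-1,2)
    r=np.c_[n,np.ones(len(n))]@R.from_rotvec(p['attitude']).as_matrix().T; c=np.array(p['position'])
    return c+r*((z-c[2])/r[:,2])[:,None]
def load(f):
    return np.load('pics/%s.npz'%f)
def rect(pts):
    (c,s,a)=cv2.minAreaRect(pts.astype(np.float32)*1000); return c,s,a
E
python3 - <<'E'
from h import *
for f in ['top0','scene0']:
    q=load(f); P=cloud(q['d'],q); im=q['im'].astype(int); hsv=cv2.cvtColor(q['im'],cv2.COLOR_RGB2HSV)
    x,y,z=P[...,0],P[...,1],P[...,2]
    reg=(x>.3)&(x<.75)&(y>-.2)&(y<.4)
    bx=reg&(y<.045)&(z>.052)&(z<.07)&(x<.62); print(f,'box top',bx.sum(),rect(P[bx][:,:2]),np.median(z[bx]))
    red=(hsv[...,1]>150)&((hsv[...,0]<8)|(hsv[...,0]>172))&reg
    lab=red&(z>.05)&(y<.04)
    u=np.argwhere(red); 
    n,L,S,C=cv2.connectedComponentsWithStats(red.astype(np.uint8))
    for i in range(1,n):
        if S[i,4]>4: print(' red',S[i],C[i],np.nanmedian(P[L==i],0),np.nanmax(z[L==i]), ray([C[i]],q,.06 if S[i,4]>100 else .075), rect(P[L==i][:,:2]))
    g=(hsv[...,0]>45)&(hsv[...,0]<85)&(hsv[...,1]>120)&reg&(y<.3)
    print(' green',rect(P[g][:,:2]),np.nanmedian(P[g],0),np.nanmax(z[g]))
    # rails
    for lo,hi in [(.028,.040)]:
        m=reg&(z>lo)&(z<hi)&(y>.06)
        n,L,S,C=cv2.connectedComponentsWithStats(m.astype(np.uint8))
        for i in range(1,n):
            if S[i,4]>15: print(' rail',S[i],rect(P[L==i][:,:2]))
    # back plate
E
```

```text
top0 box top 1639 ((545.5631103515625, -52.188087463378906), (140.33367919921875, 99.64280700683594), 87.81761932373047) 0.061519441174461065
 red [293 161   3   5  12] [294.08333333 163.16666667] [0.63958916 0.07282192 0.07993884] 0.08413465015000066 [[0.64157352 0.07282526 0.075     ]] ((640.491943359375, 72.78568267822266), (6.04641056060791, 11.965900421142578), 89.6095962524414)
 red [322 183  18  24 426] [330.5399061  194.53286385] [ 0.54762948 -0.03027061  0.06242436] 0.06994734806343561 [[ 0.54807851 -0.03015035  0.06      ]] ((548.5372924804688, -30.178573608398438), (49.689693450927734, 70.78069305419922), 87.93501281738281)
 green ((522.5512084960938, 279.4325866699219), (42.62599182128906, 12.415650367736816), 6.878385543823242) [0.52177786 0.27778545 0.0372924 ] 0.04400892413910218
 rail [187 150   3  17  33] ((681.6572875976562, 396.9690246582031), (5.911563873291016, 51.7982177734375), 89.53500366210938)
 rail [186 168   3  13  16] ((632.4166259765625, 397.8830871582031), (3.220527172088623, 37.05241394042969), 87.1407699584961)
 rail [225 178  64  14 109] ((585.748352
[... 953 characters left out ...]
35.9447021484375)
 green ((570.1103515625, 150.7800750732422), (41.38369369506836, 282.98382568359375), 19.69355583190918) [0.5237644  0.27659386 0.03773891] 0.043215329613117026
 rail [347 196  51  32 109] ((473.95281982421875, 177.97683715820312), (17.74802017211914, 193.48895263671875), 0.9965259432792664)
 rail [336 230  46  24  94] ((583.6996459960938, 202.51071166992188), (7.8989667892456055, 160.31825256347656), 4.458813667297363)
 rail [384 233  12  20  63] ((530.1801147460938, 282.2183837890625), (63.44103240966797, 29.376419067382812), 22.631370544433594)
 rail [390 276  23  32  77] ((646.8339233398438, 397.8631896972656), (8.914710998535156, 122.02356719970703), 87.22989654541016)
```

Run:
```python
from h import *
for f in ['top0','scene0']:
    q=load(f); P=cloud(q['d'],q); hsv=cv2.cvtColor(q['im'],cv2.COLOR_RGB2HSV)
    x,y,z=P[...,0],P[...,1],P[...,2]
    for nm,m in [('hi',(x>.56)&(x<.62)),('lo',(x>.45)&(x<.49))]:
        m=m&(z>.027)&(z<.042)&(y>.13)&(y<.27)
        v=cv2.fitLine((P[m][:,:2]*1000).astype(np.float32),cv2.DIST_HUBER,0,.01,.01).ravel(); print(f,nm,m.sum(),np.degrees(np.arctan2(v[0],v[1])),v[2]+v[0]/v[1]*(180-v[3]))
    ye=(hsv[...,0]>14)&(hsv[...,0]<32)&(hsv[...,1]>90)&(x>.4)&(x<.65)&(y>.03)&(y<.14)
    n,L,S,C=cv2.connectedComponentsWithStats(ye.astype(np.uint8))
    for i in range(1,n):
        if S[i,4]>5: print(' yel',S[i],rect(P[L==i][:,:2]),[np.round(P[L==i][k],3) for k in (np.argmin(P[L==i][:,1]),np.argmax(P[L==i][:,1]))])
    # ramp profile
    for xx in (.50,.53,.56):
        m=(abs(x-xx)<.006)&(y>.03)&(y<.30); o=np.argsort(y[m]); 
        print(xx,' '.join('%d:%d'%(a*1000,b*1000) for a,b in np.c_[y[m][o],z[m][o]][::6]))
    m=(abs(x-.53)<.09)&(y>.3)&(y<.36)&(z>.05); print('back',m.sum(),rect(P[m][:,:2]) if m.sum() else 0)
```

```text
top0 hi 88 175.91003 584.21716
top0 lo 82 176.2173 474.77673
 yel [293 185   7   1   7] ((593.3734130859375, 71.29641723632812), (1.0872812271118164, 17.96843147277832), 0.5313045382499695) [array([0.594, 0.062, 0.002]), array([0.593, 0.08 , 0.008])]
 yel [294 221   6   1   6] ((482.3142395019531, 72.39288330078125), (15.036855697631836, 1.3608174324035645), 87.6649398803711) [array([0.482, 0.065, 0.006]), array([0.483, 0.08 , 0.003])]
0.5 31:2 34:3 40:1 43:1 46:5 52:1 55:-2 61:2 64:3 70:5 73:7 79:5 85:7 88:3 94:8 97:7 103:10 106:6 111:14 115:8 120:11 124:1 127:4 132:9 136:6 142:4 145:0 150:9 154:7 159:10 163:6 166:4 172:4 175:1 181:1 184:4 190:3 193:0 199:5 205:5 208:2 213:8 217:3 223:1 229:3 236:1 238:2 244:5 248:1 252:11 257:1 262:7 266:2 271:5 275:35 277:38 280:8 281:0 283:5 286:8 289:53 292:51 298:80
0.53 30:1 33:-2 39:0 42:-2 48:6 51:3 57:1 60:1 66:1 69:2 75:5 78:6 84:8 90:11 93:9 99:11 102:4 108:10 111:7 117:14 120:4 124:0 129:4 136:3 139:0 144:5 148:-1 154:3 159:8 162:7 168:8 172:1 177:8 181:1 186:9 190:1 195:6 199:3 203:-3 207:8 211:3 217:1 222:10 227:1 230:0 236:1 241:3 245
[... 784 characters left out ...]
:4 226:3 233:1 241:2 247:1 253:4 260:1 276:37 283:38 290:50 293:70 298:77
0.53 30:3 36:-3 41:3 48:3 58:1 66:3 73:3 80:8 87:7 95:11 103:11 110:9 116:4 123:1 130:7 135:9 141:3 147:4 151:-2 159:0 164:2 170:4 174:2 182:5 189:1 196:1 202:3 207:1 215:2 220:2 226:2 231:-1 238:9 245:0 251:4 258:5 267:6 277:38 282:36 288:40 292:49
0.56 30:2 35:-2 42:-5 49:0 57:0 63:2 69:-1 77:8 84:7 90:2 97:8 103:15 107:2 114:9 119:8 125:6 131:1 137:4 143:2 148:1 156:1 162:4 167:2 174:5 181:3 186:0 192:6 199:3 206:2 213:6 220:6 228:7 235:10 244:5 252:11 260:1 269:10 279:5 283:6 289:0 292:4 294:30 296:3 298:28
back 364 ((518.8400268554688, 314.0848083496094), (154.01441955566406, 31.93669319152832), 3.573498487472534)
```

Run:
```python
from h import *
q=load('top0'); s=load('scene0')
def c1(a): return [[195+(a[0]+.5)/4.4-.5,150+(a[1]+.5)/4.4-.5]]
def c2(a): return [[270+(a[0]+.5)/4.8-.5,160+(a[1]+.5)/4.8-.5]]
for n,a,z in [('rampF hi',(468,152),0),('rampF lo',(482,320),0),('sillback hi',(371,166),.01),('sillback lo',(386,308),.01),('pivot',(356,114),.048),('railend hi',(130,180),.034),('railend lo',(139,336),.034),('flare hi',(415,130),.034),('flare lo',(434,337),.034),('knob',(438,58),.08),('bay corner',(387,370),.004)]: print(n,np.round(ray(c1(a),q,z)*1000,1))
for n,a,z in [('rampF hi',(238,300),0),('rampF lo',(322,186),0),('pivot',(310,350),.048),('railend hi',(535,445),.034),('railend lo',(612,318),.034),('knob',(212,314),.08),('flare lo',(376,176),.034)]: print(n,np.round(ray(c2(a),s,z)*1000,1))
o=np.array([530+.07*180-0.07*0,0])
```

```text
rampF hi [[596.8  56.3   0. ]]
rampF lo [[478.8  49.7   0. ]]
sillback hi [[586.5 122.8  10. ]]
sillback lo [[487.4 114.2  10. ]]
pivot [[613.5 129.5  48. ]]
railend hi [[576.3 284.4  34. ]]
railend lo [[469.4 277.5  34. ]]
flare hi [[604.8  90.9  34. ]]
flare lo [[462.8  81.1  34. ]]
knob [[641.2  72.4  80. ]]
bay corner [[446.  114.7   4. ]]
rampF hi [[588.   52.6   0. ]]
rampF lo [[478.6  47.4   0. ]]
pivot [[611.1 127.2  48. ]]
railend hi [[576.  281.3  34. ]]
railend lo [[466.6 274.4  34. ]]
knob [[640.6  69.4  80. ]]
flare lo [[467.3  83.8  34. ]]
```

step_arm(
  series=[
    [[0.05,0.0,0.0,0.04,0],[0.05,0.017,-0.034,0.04,-4],[0.05,0.034,-0.068,0.04,-8],[0.05,0.051,-0.102,0.04,-12],[0.05,0.068,-0.136,0.04,-16],[0.05,0.085,-0.17,0.04,-20],[0.05,0.102,-0.205,0.04,-24],[0.05,0.119,-0.24,0.04,-28],[0.05,0.136,-0.274,0.04,-32],[0.05,0.153,-0.308,0.04,-36],[0.05,0.17,-0.342,0.04,-40],[0.05,0.187,-0.376,0.04,-44],[0.05,0.204,-0.41,0.04,-48],[0.05,0.221,-0.445,0.04,-52],[0.05,0.238,-0.48,0.04,-56],[0.05,0.255,-0.514,0.04,-60],[0.05,0.272,-0.548,0.04,-64],[0.05,0.289,-0.582,0.04,-68],[0.05,0.306,-0.617,0.04,-72],[0.05,0.323,-0.651,0.04,-76.8]],
  ],
)

```text
clock: 1.82
position: [0.4887, -0.0506, 0.2803]
ee_rot: [-2.265, -2.176, 0.001]
force: [0.2, 0.8, 0.0]
width: 0.541
```

```bash
cat >> h.py <<'E'
def st():
    s=observe(); M=R.from_rotvec(s['ee_rot']).as_matrix()
    print('t',s['clock'],'p',np.round(s['position'],4),'yang',round(float(np.degrees(np.arctan2(M[1,1],M[0,1]))),2),'tilt',np.round(M[:,2],3),'F',np.round(s['force'],2),'w',s['width'])
    return s
E
python3 -c "
from h import *
st()"
```

```text
t 1.8167 p [ 0.4887 -0.0506  0.2803] yang -2.32 tilt [-0.001  0.    -1.   ] F [0.23 0.78 0.  ] w 0.5411668570942938
```

step_arm(
  series=[
    [[0.05,0.018,-0.036,0,0],[0.05,0.036,-0.072,0,0],[0.05,0.054,-0.107,0,0],[0.05,0.054,-0.107,-0.04,0],[0.05,0.054,-0.107,-0.08,0],[0.05,0.054,-0.107,-0.12,0],[0.05,0.054,-0.107,-0.15,0],[0.05,0.054,-0.107,-0.16,0],[0.05,0.054,-0.107,-0.16,0]],
  ],
)

```text
clock: 2.57
position: [0.541, -0.157, 0.1181]
ee_rot: [-2.263, -2.173, 0.006]
force: [-0.9, 0.2, 1.3]
width: 0.545
```

```bash
python3 -c "
from h import *
st(); snap('wrist','w1'); snap('top','t1'); snap('scene','s1')"
python3 - <<'E'
import cv2,numpy as np
a=cv2.imread('pics/w1.png'); b=cv2.imread('pics/s1.png')[130:260,200:360]
b=cv2.resize(b,(492,400)); cv2.imwrite('pics/m1.png',cv2.resize(np.hstack([a,b]),(800,283)))
E
```

```text
t 2.5667 p [ 0.541  -0.157   0.1181] yang -2.32 tilt [-0.006  0.001 -1.   ] F [-0.92  0.2   1.27] w 0.5451886267278274
```

View pics/m1.png

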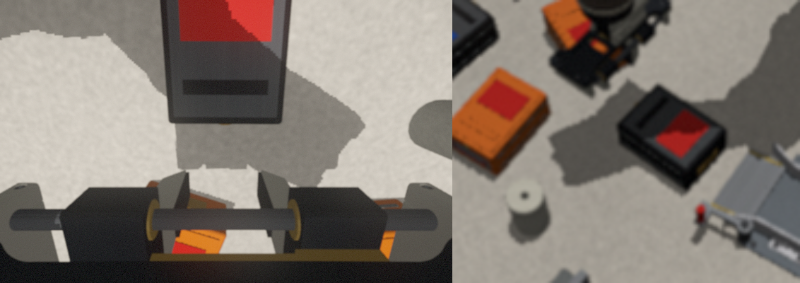

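Run:
```python
from h import *
q=load('top0'); P=cloud(q['d'],q); x,y,z=P[...,0],P[...,1],P[...,2]
m=(x>.44)&(x<.65)&(y<-.13)&(y>-.30)&(z>.03)
print('near orange: max y by x')
for a in np.arange(.44,.65,.02):
    k=m&(x>=a)&(x<a+.02); print(round(a,2),k.sum(), y[k].max() if k.any() else None)
w=load('w1'); P=cloud(w['d'],w); x,y,z=P[...,0],P[...,1],P[...,2]
k=(z>.05)&(z<.07)&(y<.02)&(y>-.13)&(x>.47)&(x<.62)
print(k.sum(), np.median(z[k]), rect(P[k][:,:2]))
pts=P[k]
for a in np.arange(.495,.60,.015):
    s=pts[abs(pts[:,0]-a)<.003]; print(round(a,3), s[:,1].min() if len(s) else None)
```

```text
near orange: max y by x
0.44 241 -0.2018766416388722
0.46 225 -0.20665238103458433
0.48 199 -0.21508764038205372
0.5 176 -0.2221565246729543
0.52 80 -0.23222121106097174
0.54 1 -0.24159480150658172
0.56 0 None
0.58 0 None
0.6 79 -0.2460840096986656
0.62 140 -0.2440563403306977
0.64 66 -0.24347902711469768
30266 0.061524156174429856 ((547.0064697265625, -76.1587142944336), (96.87466430664062, 100.86901092529297), 87.59571838378906)
0.495 -0.12020683220335238
0.51 -0.12073730892899026
0.525 -0.12252187434948672
0.54 -0.12417275698128409
0.555 -0.1234570227036749
0.57 -0.12395130341871627
0.585 -0.12459802909214304
```

step_arm(
  series=[
    [[0.05,0.002,0.002,-0.03,0],[0.05,0.004,0.004,-0.06,0],[0.05,0.004,0.006,-0.076,0],[0.05,0.004,0.007,-0.078,0],[0.05,0.004,0.007,-0.078,0]],
  ],
)

```text
clock: 3.13
position: [0.5487, -0.1509, 0.0453]
ee_rot: [2.264, 2.175, 0.003]
force: [0.5, 0.4, 0.8]
width: 0.546
```

step_arm(
  series=[
    [[0.05,-0.003,0.003,-0.005,0],[0.05,-0.003,0.006,-0.005,0],[0.05,-0.003,0.009,-0.005,0],[0.05,-0.003,0.009,-0.005,0]],
  ],
)

```text
clock: 3.47
position: [0.5462, -0.141, 0.0411]
ee_rot: [2.262, 2.176, 0.005]
force: [-0.3, -0.6, 0.1]
width: 0.542
```

```bash
python3 -c "
from h import *
st(); snap('wrist','w2');st()"
```

```text
t 3.4667 p [ 0.5462 -0.141   0.0411] yang -2.23 tilt [ 0.004  0.    -1.   ] F [-0.27 -0.56  0.11] w 0.5423505296658173
t 3.5167 p [ 0.5462 -0.1414  0.041 ] yang -2.24 tilt [ 0.004 -0.    -1.   ] F [ 1.64 -0.39  0.08] w 0.5404348041132532
```

View pics/w2.png

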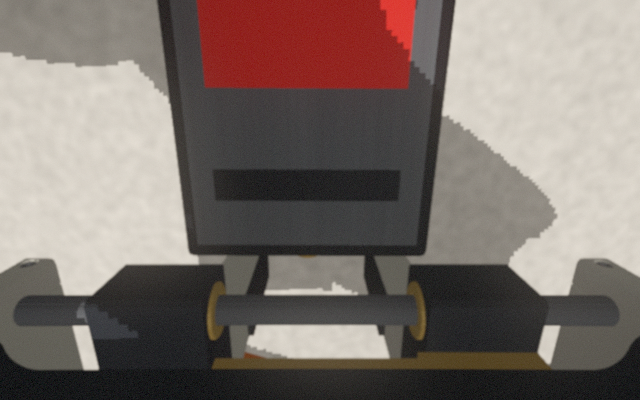

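step_arm(
  series=[
    [[0.05,0,0.0025,0,0],[0.05,0,0.005,0,0],[0.05,0,0.0075,0,0],[0.05,0,0.01,0,0],[0.05,0,0.012,0,0.5],[0.05,0,0.014,0,1],[0.05,0.0,0.016,0,1.5],[0.05,0.0005,0.018,0,2],[0.05,0.001,0.02,0,2.5],[0.05,0.001,0.022,0,3],[0.05,0.0015,0.024,0,3.5],[0.05,0.0015,0.026,0,4],[0.05,0.002,0.028,0,4.5],[0.05,0.002,0.03,0,5],[0.05,0.0025,0.032,0,5.5],[0.05,0.0025,0.034,0,6],[0.05,0.003,0.036,0,6.2],[0.05,0.003,0.038,0,6.2]],
  ],
)

```text
clock: 5.02
position: [0.549, -0.1032, 0.0409]
ee_rot: [2.141, 2.296, 0.004]
force: [-0.1, -3.5, 2.5]
width: 0.543
```

```bash
cat >> h.py <<'E'
O=np.array([.535,.1115]); TH=np.radians(94.)
def tobay(p):
    d=np.array([np.cos(TH),np.sin(TH)]); l=np.array([-d[1],d[0]]); r=np.asarray(p)[...,:2]-O; return np.stack([r@d,r@l],-1)
E
cat > look.py <<'E'
from h import *
import sys
f=sys.argv[1]; s=st(); print('tcp bay mm',tobay(s['position'])*1000)
top=snap('top','t'+f); sc=snap('scene','s'+f); snap('wrist','w'+f)
for nm in ('t','s'):
    q=load(nm+f); P=cloud(q['d'],q); hsv=cv2.cvtColor(q['im'],cv2.COLOR_RGB2HSV); x,y,z=P[...,0],P[...,1],P[...,2]
    red=(hsv[...,1]>140)&(hsv[...,2]>60)&((hsv[...,0]<8)|(hsv[...,0]>172))&(x>.46)&(x<.62)&(y>-.13)&(y<.26)&(z>.045)
    n,L,S,C=cv2.connectedComponentsWithStats(red.astype(np.uint8))
    if n<2: continue
    i=1+np.argmax(S[1:,4]); 
    c,sz,a=rect(P[L==i][:,:2]); print(nm,'label',S[i,4],'world',np.round(c,1),'size',np.round(sz,1),'ang',round(a,1),'z',np.round(np.median(z[L==i])*1000,1),'bay',np.round(tobay(np.array(c)/1000)*1000,1))
ims=[cv2.resize(load('w'+f)['im'][:,:,::-1],(400,250)),cv2.resize(load('s'+f)['im'][140:265,270:470,::-1],(400,250))]
a=np.hstack(ims); b=cv2.resize(load('t'+f)['im'][150:250,190:390,::-1],(800,350),interpolation=cv2.INTER_CUBIC)
cv2.imwrite('pics/m%s.png'%f,cv2.convertScaleAbs(np.vstack([a,b]),alpha=1.4))
E
python3 look.py 3
```

```text
t 5.0167 p [ 0.549  -0.1032  0.0409] yang 3.99 tilt [ 0.004  0.    -1.   ] F [-0.06 -3.48  2.54] w 0.5429598929450633
tcp bay mm [-215.16889866    1.04490929]
s label 287 world [537.1  -2.4] size [74.1 52. ] ang 5.5 z 62.3 bay [-113.8    5.9]
```

View pics/m3.png

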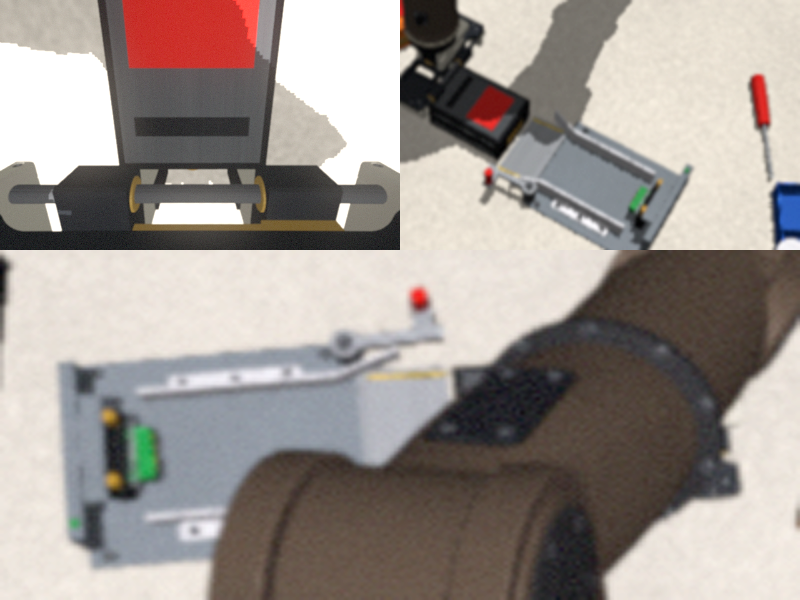

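```bash
cat > wr.py <<'E'
from h import *
import sys
w=load('w'+sys.argv[1]); P=cloud(w['d'],w); x,y,z=P[...,0],P[...,1],P[...,2]
b=tobay(P)*1000; k=(z>.048)&(z<.085)&(abs(b[...,1])<70); v,u=np.mgrid[0:400,0:640]; k&=v<260
pts=np.c_[b[k],z[k]*1000]
Lx=[];Rx=[]
for a in np.arange(pts[:,0].min()+4,pts[:,0].max()-4,4):
    s=pts[abs(pts[:,0]-a)<2]
    if len(s)>30: Lx.append((a,s[:,1].min(),s[:,1].max(),np.median(s[:,2])))
A=np.array(Lx); mid=(A[:,1]+A[:,2])/2; p=np.polyfit(A[:,0],mid,1)
print('top bay x %.1f..%.1f'%(pts[:,0].min(),pts[:,0].max()),'width',np.median(A[:,2]-A[:,1]),'axis slope deg',np.degrees(np.arctan(p[0])),'mid y at ends',np.polyval(p,A[[0,-1],0]),'z ends',A[0,3],A[-1,3])
E
python3 wr.py 3
```

```text
top bay x -199.0..-102.9 width 99.6533243537523 axis slope deg 0.15385414445987336 mid y at ends [2.49275235 2.72905592] z ends 61.25209366202554 62.09929258745851
```

step_arm(
  series=[
    [[0.05,0,0.0025,0,0],[0.05,0,0.005,0,0],[0.05,0,0.0075,0,0],[0.05,0,0.01,0,0],[0.05,0,0.0125,0,0],[0.05,0,0.015,0,0],[0.05,0,0.0175,0,0],[0.05,0,0.02,0,0],[0.05,0,0.0225,0,0],[0.05,0,0.025,0,0],[0.05,0,0.0275,0,0],[0.05,0,0.03,0,0],[0.05,-0.0005,0.0325,0,0],[0.05,-0.0005,0.035,0,0],[0.05,-0.001,0.0375,0,0],[0.05,-0.001,0.04,0,0],[0.05,-0.001,0.0425,0,0],[0.05,-0.0015,0.045,0,0]],
  ],
)

```text
clock: 6.67
position: [0.5475, -0.0573, 0.0408]
ee_rot: [2.141, 2.296, 0.005]
force: [0.3, -4.3, -1.9]
width: 0.547
```

```bash
python3 look.py 4; python3 wr.py 4
```

```text
t 6.6667 p [ 0.5475 -0.0573  0.0408] yang 4.0 tilt [ 0.003  0.001 -1.   ] F [ 0.32 -4.27 -1.89] w 0.5469315620305496
tcp bay mm [-169.30190273   -0.64743468]
s label 296 world [534.8  43.7] size [74.3 51.3] ang 5.9 z 66.8 bay [-67.6   4.9]
top bay x -152.0..-58.0 width 99.27830131299334 axis slope deg 0.06807806887445642 mid y at ends [0.90444568 1.00425339] z ends 61.70424107976659 67.0553152784974
```

View pics/m4.png

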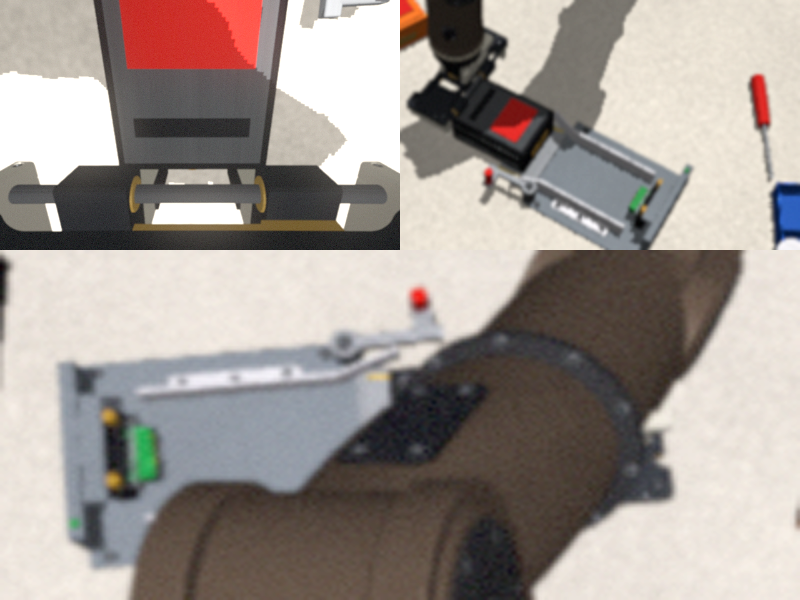

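step_arm(
  series=[
    [[0.05,0,0.0025,0,0],[0.05,0,0.005,0,0],[0.05,0,0.0075,0,0],[0.05,0,0.01,0,0],[0.05,0,0.0125,0,0],[0.05,-0.0005,0.015,0,0],[0.05,-0.0005,0.0175,0,0],[0.05,-0.0005,0.02,0,0],[0.05,-0.001,0.0225,0,0],[0.05,-0.001,0.025,0,0],[0.05,-0.001,0.0275,0,0],[0.05,-0.0015,0.03,0,0],[0.05,-0.0015,0.0325,0,0],[0.05,-0.002,0.035,0,0],[0.05,-0.002,0.0375,0,0],[0.05,-0.002,0.04,0,0]],
  ],
)

```text
clock: 8.15
position: [0.5452, -0.0165, 0.0408]
ee_rot: [2.141, 2.298, 0.005]
force: [0.1, -2.9, -2.0]
width: 0.543
```

```bash
python3 look.py 5; python3 wr.py 5
```

```text
t 8.15 p [ 0.5452 -0.0165  0.0408] yang 4.04 tilt [ 0.003  0.002 -1.   ] F [ 0.05 -2.86 -2.04] w 0.542680403495548
tcp bay mm [-128.43049357   -1.28474976]
s label 302 world [533.1  83.2] size [75.5 51. ] ang 4.1 z 70.1 bay [-28.1   3.9]
top bay x -111.3..-18.2 width 99.39578277399359 axis slope deg 0.18214302224955994 mid y at ends [0.13757749 0.40461401] z ends 61.91260678396642 70.3247554419866
```

View pics/m5.png

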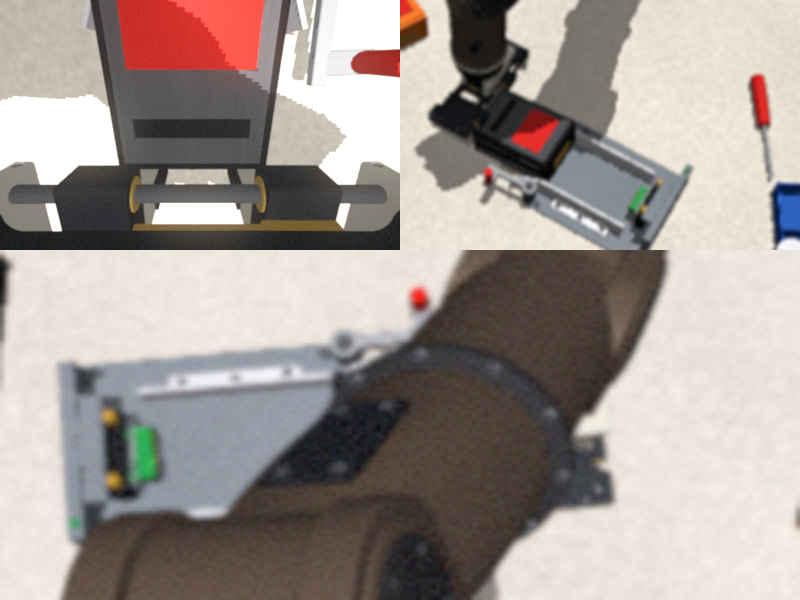

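View pics/w5.png

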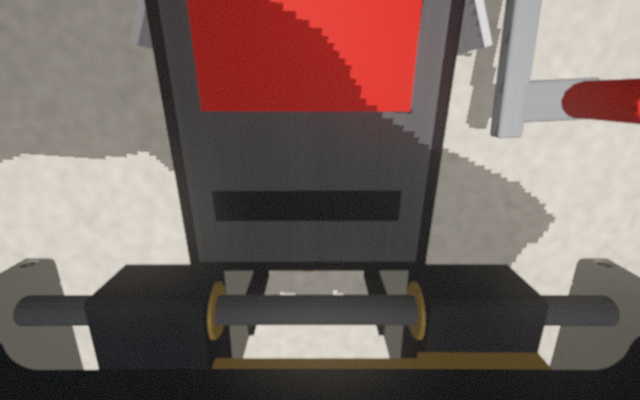

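step_arm(
  series=[
    [[0.05,0.0005,0.0025,0,0],[0.05,0.0005,0.005,0,0],[0.05,0.0005,0.0075,0,0],[0.05,0.0005,0.01,0,0],[0.05,0.0005,0.0125,0,0],[0.05,0.0005,0.015,0,0],[0.05,0.0005,0.0175,0,0],[0.05,0.0005,0.02,0,0],[0.05,0.0005,0.0225,0,0],[0.05,0.0,0.025,0,0],[0.05,0.0,0.0275,0,0],[0.05,0.0,0.03,0,0],[0.05,-0.0005,0.032,0,0],[0.05,-0.0005,0.034,0,0]],
  ],
)

```text
clock: 9.47
position: [0.545, 0.0179, 0.041]
ee_rot: [2.141, 2.298, 0.006]
force: [-0.2, -5.7, 3.5]
width: 0.546
```

```bash
python3 look.py 6; python3 wr.py 6
```

```text
t 9.4667 p [0.545  0.0179 0.041 ] yang 4.07 tilt [ 0.004  0.002 -1.   ] F [-0.18 -5.67  3.47] w 0.5462949338903829
tcp bay mm [-94.02884862  -3.49374152]
s label 304 world [532.9 117.5] size [73.4 51.7] ang 5.4 z 73.3 bay [6.1 1.7]
top bay x -77.2..15.3 width 99.36213057902135 axis slope deg 0.38309645900624684 mid y at ends [-1.94690338 -1.38524627] z ends 62.40467712784478 74.04995895949293
```

View pics/w6.png

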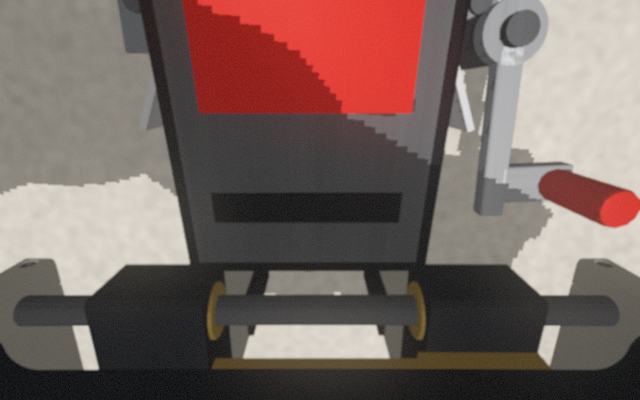

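step_arm(
  series=[
    [[0.05,0,0.0015,0.001,0],[0.05,0,0.003,0.002,0],[0.05,0,0.0045,0.003,0],[0.05,-0.0005,0.006,0.004,0],[0.05,-0.0005,0.0075,0.005,0]],
  ],
)

```text
clock: 10.03
position: [0.5443, 0.0265, 0.0459]
ee_rot: [-2.14, -2.299, -0.007]
force: [0.1, -2.0, 0.6]
width: 0.545
```

step_arm(
  series=[
    [[0.05,0,0.0015,0.0015,0],[0.05,0,0.003,0.003,0],[0.05,0,0.0045,0.0045,0],[0.05,-0.0005,0.006,0.006,0],[0.05,-0.0005,0.0075,0.0075,0]],
  ],
)

```text
clock: 10.45
position: [0.5437, 0.0342, 0.0535]
ee_rot: [-2.14, -2.299, -0.007]
force: [0.7, -2.3, 0.1]
width: 0.543
```

```bash
python3 look.py 7; python3 wr.py 7
```

```text
t 10.45 p [0.5437 0.0342 0.0535] yang 4.11 tilt [ 0.003  0.004 -1.   ] F [ 0.72 -2.34  0.09] w 0.543126865184466
tcp bay mm [-77.71982902  -3.27429981]
s label 315 world [532.  138.3] size [73.3 51.4] ang 3.5 z 70.4 bay [26.9  1.2]
top bay x -59.4..35.8 width 99.6175333382426 axis slope deg 0.20291050193218763 mid y at ends [-2.03345041 -1.73596684] z ends 77.10302107207454 70.32240917865337
```

View pics/m7.png

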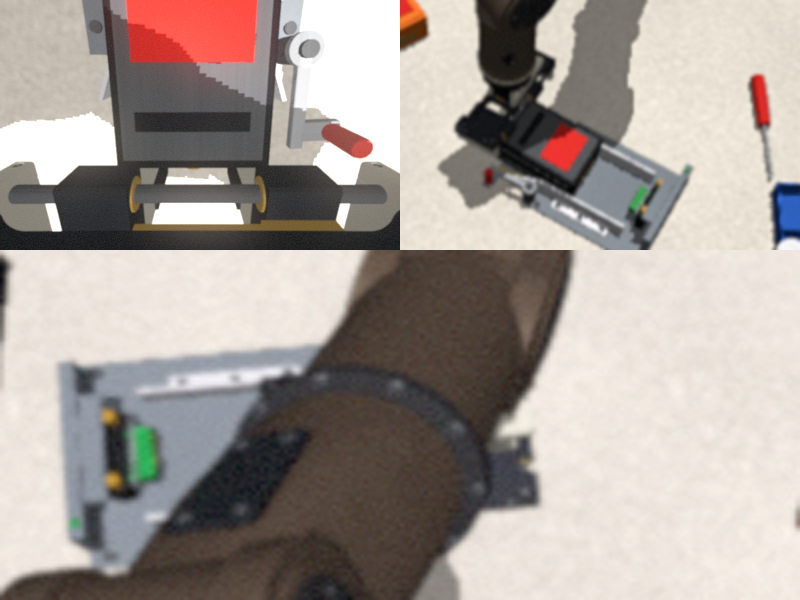

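step_arm(
  series=[
    [[0.05,0,0.002,0,0],[0.05,0,0.004,0,0],[0.05,-0.0005,0.006,0,0],[0.05,-0.0005,0.008,0,0],[0.05,-0.0005,0.01,0,0],[0.05,-0.001,0.012,0,0],[0.05,-0.001,0.014,0,0],[0.05,-0.001,0.016,0,0],[0.05,-0.001,0.018,0,0],[0.05,-0.0015,0.02,0,0]],
  ],
)

```text
clock: 11.43
position: [0.5423, 0.0546, 0.0535]
ee_rot: [-2.139, -2.3, -0.008]
force: [0.5, -2.9, -1.0]
width: 0.544
```

step_arm(
  series=[
    [[0.05,0,0.002,0,0],[0.05,0,0.004,0,0],[0.05,-0.0005,0.006,0,0],[0.05,-0.0005,0.008,0,0],[0.05,-0.0005,0.01,0,0],[0.05,-0.001,0.012,0,0],[0.05,-0.001,0.014,0,0],[0.05,-0.001,0.016,0,0],[0.05,-0.001,0.018,0,0],[0.05,-0.0015,0.02,0,0]],
  ],
)

```text
clock: 12.27
position: [0.5409, 0.0748, 0.0535]
ee_rot: [-2.14, -2.3, -0.008]
force: [0.3, -3.0, -0.7]
width: 0.547
```

```bash
python3 look.py 8; python3 wr.py 8
```

```text
t 12.2667 p [0.5409 0.0748 0.0535] yang 4.14 tilt [ 0.003  0.004 -1.   ] F [ 0.27 -2.96 -0.69] w 0.5468545541031755
tcp bay mm [-37.00587924  -3.31997698]
s label 326 world [528.6 176.5] size [75.3 53.1] ang 2.3 z 68.7 bay [65.3  1.8]
top bay x -21.1..76.9 width 99.93052376423276 axis slope deg 0.04130958820464838 mid y at ends [-1.82590038 -1.76245339] z ends 72.19892462388647 68.52231210108032
```

View pics/m8.png

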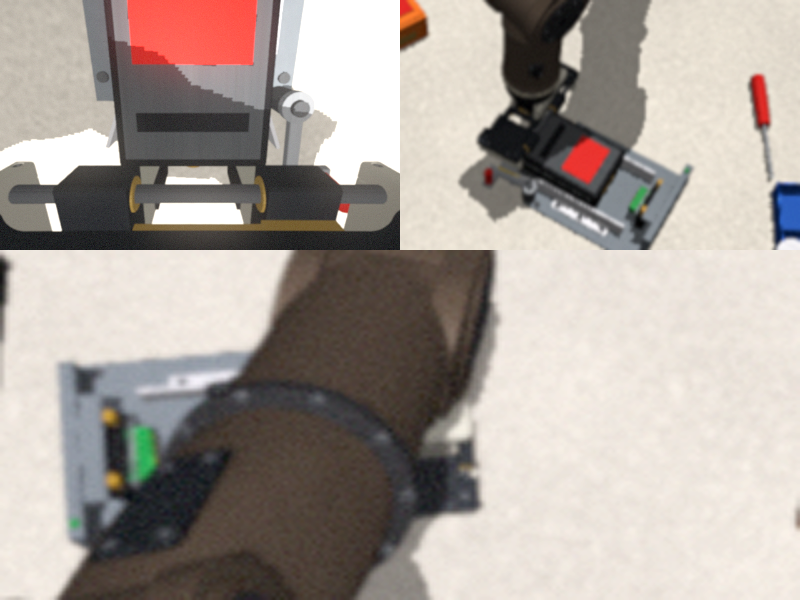

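step_arm(
  series=[
    [[0.05,0,0.002,0,0],[0.05,0,0.004,0,0],[0.05,-0.0005,0.006,0,0],[0.05,-0.0005,0.008,0,0],[0.05,-0.0005,0.01,0,0],[0.05,-0.001,0.012,0,0],[0.05,-0.001,0.014,0,0],[0.05,-0.001,0.016,0,0],[0.05,-0.001,0.018,0,0],[0.05,-0.0015,0.02,0,0]],
  ],
)

```text
clock: 13.25
position: [0.5394, 0.0954, 0.0535]
ee_rot: [-2.139, -2.3, -0.008]
force: [1.0, -2.5, -1.7]
width: 0.546
```

step_arm(
  series=[
    [[0.05,0,0.0015,0,0],[0.05,0,0.003,0,0],[0.05,0,0.0045,0,0],[0.05,-0.0005,0.006,0,0],[0.05,-0.0005,0.0075,0,0],[0.05,-0.0005,0.009,0,0]],
  ],
)

```text
clock: 13.75
position: [0.5388, 0.1045, 0.0535]
ee_rot: [-2.139, -2.3, -0.008]
force: [-1.2, -2.7, -0.9]
width: 0.54
```

```bash
python3 look.py 9; python3 wr.py 9
```

```text
t 13.75 p [0.5388 0.1045 0.0535] yang 4.17 tilt [ 0.003  0.004 -1.   ] F [-1.24 -2.73 -0.95] w 0.5397271506339769
tcp bay mm [-7.26770596 -3.29808707]
s label 327 world [526.4 206. ] size [74.8 52.5] ang 5.7 z 68.5 bay [94.8  2. ]
top bay x 7.4..106.6 width 99.83105879494661 axis slope deg 0.21787219969141158 mid y at ends [-1.98134094 -1.64671165] z ends 70.24087520246889 68.02181433104562
```

View pics/m9.png

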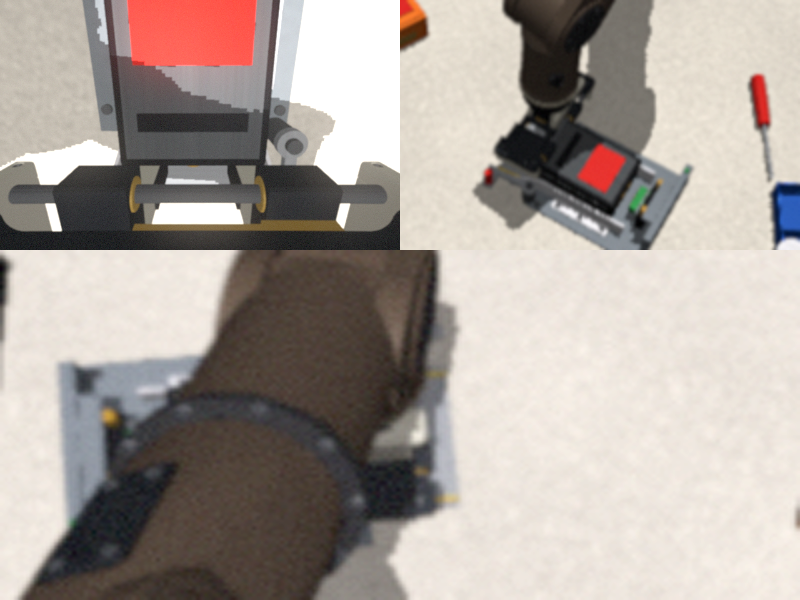

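step_arm(
  series=[
    [[0.05,0,0.001,0,0],[0.05,0,0.002,0,0],[0.05,0,0.003,0,0],[0.05,0,0.004,0,0],[0.05,0,0.005,0,0]],
  ],
)

```text
clock: 14.32
position: [0.5388, 0.1098, 0.0535]
ee_rot: [-2.138, -2.3, -0.009]
force: [0.9, -2.4, -0.7]
width: 0.542
```

```bash
python3 look.py 10; python3 wr.py 10
```

```text
t 14.3167 p [0.5388 0.1098 0.0535] yang 4.19 tilt [ 0.003  0.005 -1.   ] F [ 0.86 -2.38 -0.7 ] w 0.5420878310719555
tcp bay mm [-1.91595465 -3.70630762]
s label 325 world [526.5 211.8] size [74.3 52. ] ang 4.9 z 67.7 bay [100.6   1.4]
top bay x 12.8..111.8 width 99.84442528775246 axis slope deg 0.2731833009881595 mid y at ends [-2.35406265 -1.93448004] z ends 69.99488181850344 67.88207256988318
```

step_arm(
  series=[
    [[0.05,0,0.001,0,0],[0.05,0,0.002,0,0],[0.05,0,0.003,0,0],[0.05,0,0.004,0,0]],
  ],
)

```text
clock: 14.8
position: [0.5389, 0.114, 0.0536]
ee_rot: [-2.138, -2.301, -0.009]
force: [-0.2, -2.8, -0.7]
width: 0.552
```

```bash
python3 look.py 11; python3 wr.py 11
```

```text
t 14.8 p [0.5389 0.114  0.0536] yang 4.2 tilt [ 0.003  0.005 -1.   ] F [-0.16 -2.8  -0.68] w 0.5517109757953327
tcp bay mm [ 2.26951457 -4.07106824]
s label 328 world [526.  214.4] size [75.7 51.9] ang 3.6 z 65.8 bay [103.3   1.8]
top bay x 13.7..116.6 width 99.97452723931099 axis slope deg 0.2990643975786896 mid y at ends [-2.53994653 -2.0597336 ] z ends 63.85489333746544 66.12105988182194
```

View pics/w11.png

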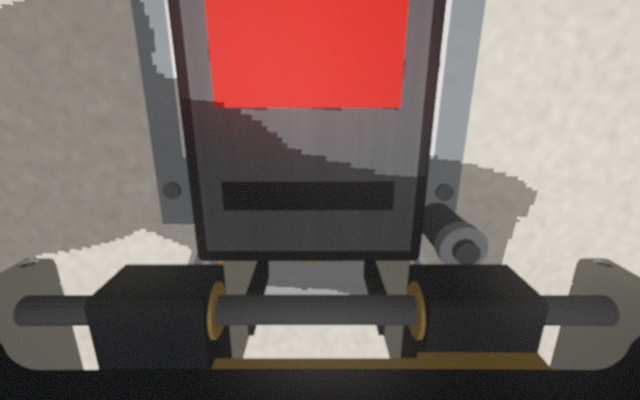

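step_arm(
  series=[
    [[0.05,0,0.001,0,0],[0.05,0,0.002,0,0],[0.05,-0.0005,0.003,0,0],[0.05,-0.0005,0.004,0,0]],
  ],
)

```text
clock: 15.28
position: [0.5385, 0.1184, 0.0536]
ee_rot: [-2.138, -2.301, -0.009]
force: [-1.2, -2.7, -0.4]
width: 0.542
```

step_arm(
  series=[
    [[0.05,0,0.001,0,0],[0.05,0,0.002,0,0],[0.05,-0.0005,0.003,0,0]],
  ],
)

```text
clock: 15.53
position: [0.5381, 0.1215, 0.0536]
ee_rot: [-2.138, -2.301, -0.01]
force: [1.1, -2.3, -0.9]
width: 0.546
```

step_arm(
  series=[
    [[0.05,0,0.001,0,0],[0.05,0,0.002,0,0]],
  ],
)

```text
clock: 15.7
position: [0.538, 0.1217, 0.0536]
ee_rot: [2.139, 2.3, 0.007]
force: [-1.4, -11.5, 1.0]
width: 0.544
```

step_arm(
  series=[
    [[0.05,0,0.0015,0,0],[0.05,0,0.002,0,0],[0.05,0,0.002,0,0]],
  ],
)

```text
clock: 15.95
position: [0.5379, 0.1217, 0.0536]
ee_rot: [2.14, 2.297, 0.005]
force: [-0.6, -8.5, 1.5]
width: 0.542
```

step_arm(
  series=[
    [[0.05,0,0.0015,0,0],[0.05,0,0.0025,0,0],[0.05,0,0.0025,0,0]],
  ],
)

```text
clock: 16.2
position: [0.5377, 0.1221, 0.0536]
ee_rot: [2.141, 2.295, 0.001]
force: [-0.6, -10.1, 1.2]
width: 0.546
```

step_arm(
  series=[
    [[0.05,0,0.002,0,0],[0.05,0,0.0025,0,0],[0.05,0,0.003,0,0]],
  ],
)

```text
clock: 16.45
position: [0.5374, 0.1225, 0.0536]
ee_rot: [2.142, 2.292, -0.002]
force: [-1.1, -11.5, 1.4]
width: 0.543
```

```bash
python3 look.py 12; python3 wr.py 12
python3 - <<'E'
import cv2
b=cv2.imread('pics/s12.png')[180:280,320:440]
cv2.imwrite('pics/c12.png',cv2.convertScaleAbs(cv2.resize(b,(720,600),interpolation=cv2.INTER_CUBIC),alpha=1.6))
E
```

```text
t 16.45 p [0.5374 0.1225 0.0536] yang 3.88 tilt [ 0.002 -0.004 -1.   ] F [ -1.11 -11.5    1.36] w 0.5434302566539349
tcp bay mm [10.78275029 -3.11656895]
s label 332 world [525.3 222.9] size [73.1 52.4] ang 4.3 z 65.7 bay [111.9   1.9]
top bay x 21.9..124.4 width 99.72259280905203 axis slope deg -0.01913427095041528 mid y at ends [-1.69101628 -1.72174023] z ends 63.79923641313068 66.10225003473927
```

View pics/c12.png

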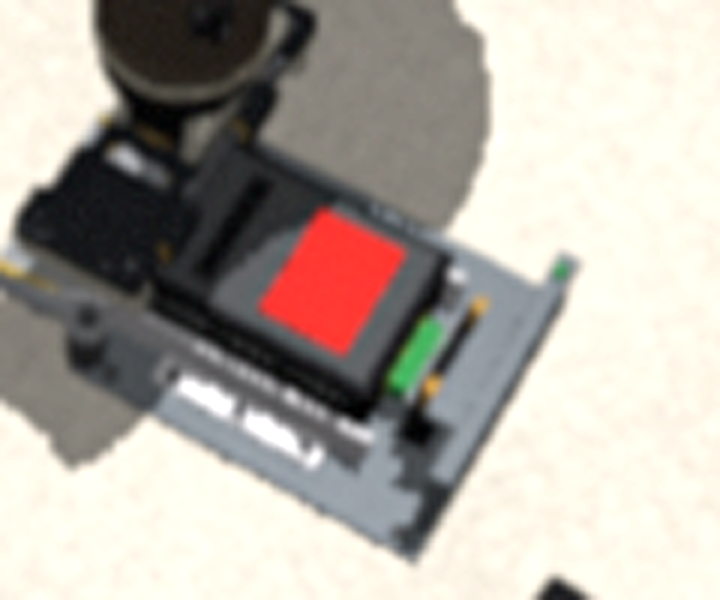

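View pics/w12.png

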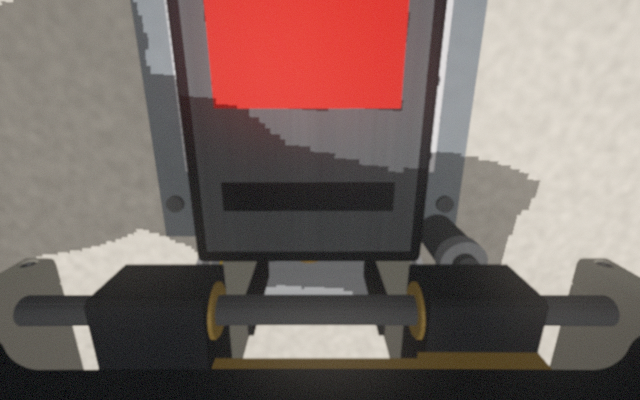

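step_arm(
  series=[
    [[0.05,0,0.002,0,0],[0.05,0,0.003,0,0],[0.05,0,0.0035,0,0]],
  ],
)

```text
clock: 16.85
position: [0.5371, 0.1234, 0.0536]
ee_rot: [2.143, 2.289, -0.006]
force: [-0.9, -13.0, 2.6]
width: 0.546
```

step_arm(
  series=[
    [[0.05,0,0.002,0,0],[0.05,0,0.003,0,0],[0.05,0,0.0035,0,0]],
  ],
)

```text
clock: 17.1
position: [0.5368, 0.1244, 0.0536]
ee_rot: [2.143, 2.286, -0.01]
force: [-0.2, -11.6, 1.8]
width: 0.544
```

step_arm(
  series=[
    [[0.05,0,0.002,0,0],[0.05,0,0.003,0,0],[0.05,0,0.0035,0,0]],
  ],
)

```text
clock: 17.35
position: [0.5366, 0.1254, 0.0537]
ee_rot: [2.144, 2.283, -0.013]
force: [-0.7, -11.6, 2.2]
width: 0.545
```

step_arm(
  series=[
    [[0.05,0,0.002,0,0],[0.05,0,0.003,0,0],[0.05,0,0.0035,0,0]],
  ],
)

```text
clock: 17.6
position: [0.5364, 0.1264, 0.0537]
ee_rot: [2.144, 2.281, -0.017]
force: [-0.1, -11.0, 2.6]
width: 0.543
```

step_arm(
  series=[
    [[0.05,0,0.002,0,0],[0.05,0,0.003,0,0],[0.05,0,0.0035,0,0]],
  ],
)

```text
clock: 17.85
position: [0.5362, 0.1274, 0.0537]
ee_rot: [2.145, 2.278, -0.021]
force: [0.3, -10.7, 1.9]
width: 0.546
```

step_arm(
  series=[
    [[0.05,0,0.002,0,0],[0.05,0,0.003,0,0]],
  ],
)

```text
clock: 18.02
position: [0.536, 0.1275, 0.0537]
ee_rot: [2.145, 2.275, -0.025]
force: [0.1, -15.2, 1.5]
width: 0.541
```

step_arm(
  series=[
    [[0.05,0,-0.002,0,0],[0.05,0,-0.006,0,0],[0.05,0,-0.012,0,0],[0.05,0,-0.015,0,0],[0.05,0,-0.015,0,0]],
  ],
)

```text
clock: 18.43
position: [0.5361, 0.1118, 0.0538]
ee_rot: [2.146, 2.274, -0.024]
force: [-0.3, -0.5, -0.1]
width: 0.547
```

```bash
python3 look.py 13; python3 wr.py 13
python3 - <<'E'
import cv2
b=cv2.imread('pics/s13.png')[180:280,320:440]
cv2.imwrite('pics/c13.png',cv2.convertScaleAbs(cv2.resize(b,(720,600),interpolation=cv2.INTER_CUBIC),alpha=1.6))
E
```

```text
t 18.4333 p [0.5361 0.1118 0.0538] yang 3.33 tilt [ 0.    -0.022 -1.   ] F [-0.31 -0.48 -0.08] w 0.5465928753781457
tcp bay mm [ 0.2189993  -1.08127935]
t label 1 world [545.8  66.1] size [0. 0.] ang 0.0 z 405.8 bay [-46.   -7.6]
s label 325 world [525.3 227.9] size [75.8 51.7] ang 4.1 z 66.1 bay [116.8   1.6]
top bay x 5.8..114.8 width 99.90014822327825 axis slope deg 0.24716893231968193 mid y at ends [-1.41245687 -0.98106303] z ends 53.818081257450885 66.13974110442477
```

View pics/c13.png

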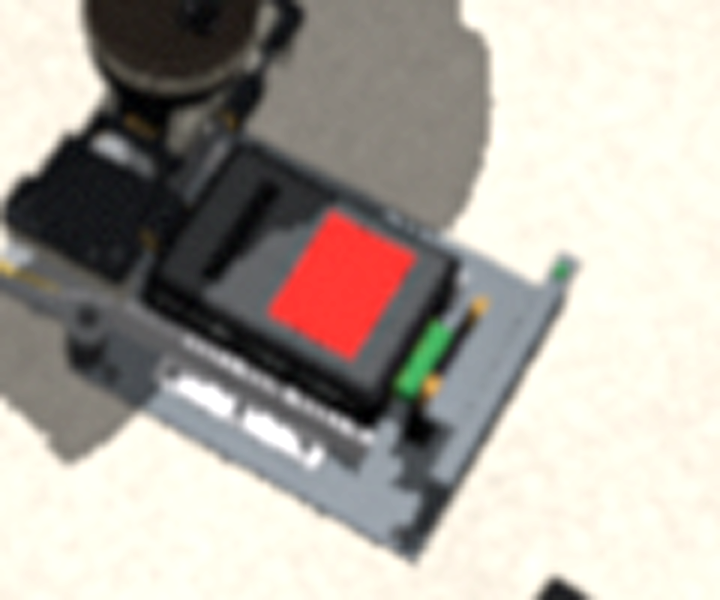

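View pics/w13.png

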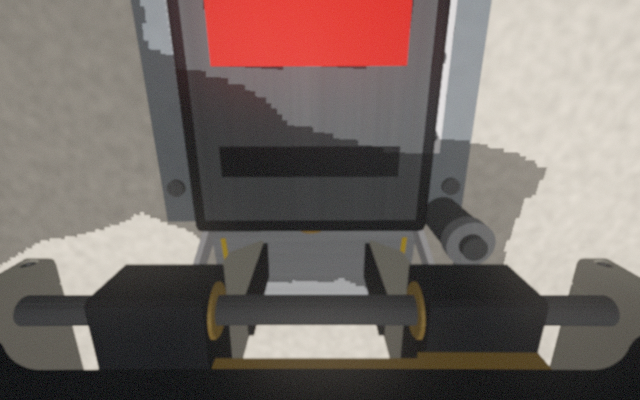

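step_arm(
  series=[
    [[0.05,0,-0.005,0.03,0],[0.05,0,-0.01,0.07,0],[0.05,0.01,-0.02,0.1,0],[0.04,0.035,-0.045,0.106,0],[0.04,0.06,-0.075,0.106,0],[0.04,0.09,-0.105,0.106,0],[0.04,0.105,-0.122,0.106,0],[0.04,0.105,-0.122,0.106,0],[0.04,0.105,-0.122,0.106,0]],
  ],
)

```text
clock: 19.33
position: [0.6414, -0.0106, 0.1594]
ee_rot: [2.147, 2.273, -0.025]
force: [-1.3, 0.1, -0.4]
width: 0.434
```

```bash
python3 look.py 14
```

```text
t 19.3333 p [ 0.6414 -0.0106  0.1594] yang 3.26 tilt [-0.    -0.022 -1.   ] F [-1.31  0.05 -0.44] w 0.43416581883173694
tcp bay mm [-129.20489857  -97.66846211]
t label 196 world [533.1 248.2] size [35.6 77.3] ang 66.9 z 66.2 bay [136.5  -7.6]
s label 324 world [525.2 227.9] size [72.1 51.6] ang 3.4 z 65.7 bay [116.8   1.7]
```

View pics/w14.png

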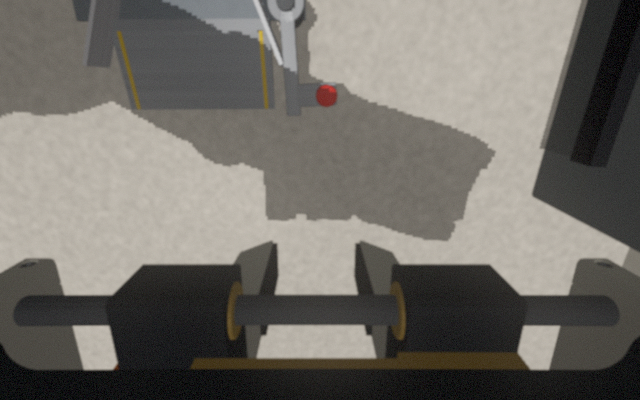

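View pics/m14.png

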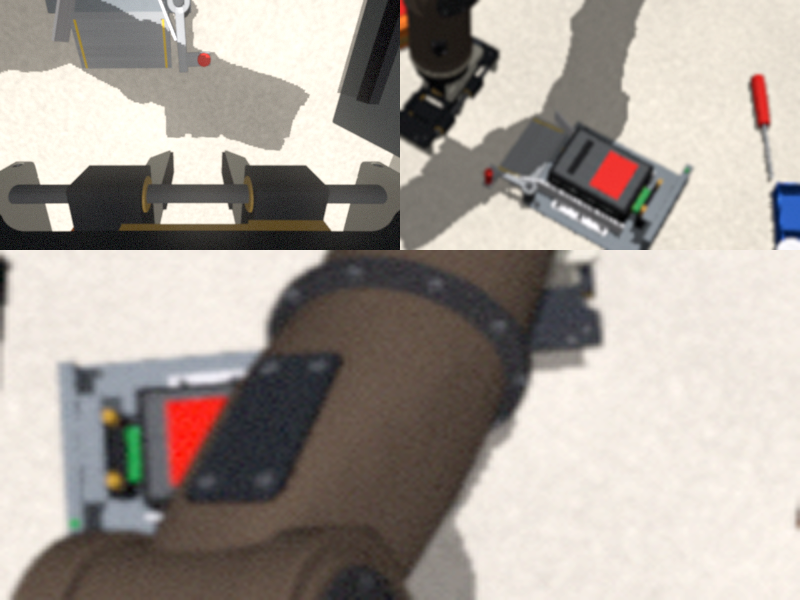

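Run:
```python
from h import *
w=load('w14'); P=cloud(w['d'],w); hsv=cv2.cvtColor(w['im'],cv2.COLOR_RGB2HSV); x,y,z=P[...,0],P[...,1],P[...,2]
red=(hsv[...,1]>140)&((hsv[...,0]<8)|(hsv[...,0]>172)); red[:60]=0; red[140:]=0
ys,xs=np.nonzero(red); print(xs.mean(),ys.mean(),red.sum(),np.median(z[red]),'med',np.nanmedian(P[red],0))
t=red&(z>.074); print('ray',ray([[np.nonzero(t)[1].mean(),np.nonzero(t)[0].mean()]],w,.08))
print('pivot',ray([[287,5]],w,.05))
m=(z>.02)&(x>.70); u=np.mgrid[0:400,0:640]; m&=(u[0]<255)
print('obj x min',x[m].min(),'zmax',z[m].max(), 'y',y[m].min(),y[m].max())
for h in (.03,.06,.09,.12,.15): 
    k=m&(z>h); print(h,k.sum(), x[k].min() if k.any() else 0, y[k].min() if k.any() else 0)
print('ramp corners',ray([[274,107],[135,107]],w,0.0))
```

```text
344.22222222222223 94.87719298245614 342 nan med [0.64394402 0.0715747  0.07964274]
ray [[0.64365748 0.07140047 0.08      ]]
pivot [[0.6148849  0.12521672 0.05      ]]
obj x min 0.8284696876833486 zmax 0.11349389197842219 y -0.010015062891854692 0.14672641568642403
0.03 13934 0.8284696876833486 -0.010015062891854692
0.06 9637 0.8284696876833486 -0.010015062891854692
0.09 1622 0.839543884367941 -0.009844436409084167
0.12 0 0 0
0.15 0 0 0
ramp corners [[0.60165756 0.0564618  0.        ]
 [0.48195374 0.04900894 0.        ]]
```

step_arm(
  series=[
    [[0.04,0.002,0.03,0,0],[0.04,0.002,0.06,0,0],[0.04,0.002,0.08,-0.01,0],[0.04,0.002,0.082,-0.02,0],[0.04,0.002,0.082,-0.045,0],[0.04,0.002,0.082,-0.05,0],[0.04,0.002,0.082,-0.05,0]],
  ],
)

```text
clock: 20.07
position: [0.6404, 0.0751, 0.1077]
ee_rot: [2.145, 2.281, -0.029]
force: [-0.6, 0.3, 0.0]
width: 0.439
```

```bash
python3 look.py 15;python3 - <<'E'
import cv2
b=cv2.imread('pics/s15.png')[170:290,260:420]
cv2.imwrite('pics/c15.png',cv2.convertScaleAbs(cv2.resize(b,(800,600),interpolation=cv2.INTER_CUBIC),alpha=1.6))
E
```

```text
t 20.0667 p [0.6404 0.0751 0.1077] yang 3.53 tilt [-0.005 -0.021 -1.   ] F [-0.55  0.28  0.03] w 0.43850715029955495
tcp bay mm [ -43.67709219 -102.57140231]
s label 326 world [525.1 228. ] size [74.2 50.5] ang 3.5 z 65.8 bay [117.    1.8]
```

View pics/c15.png

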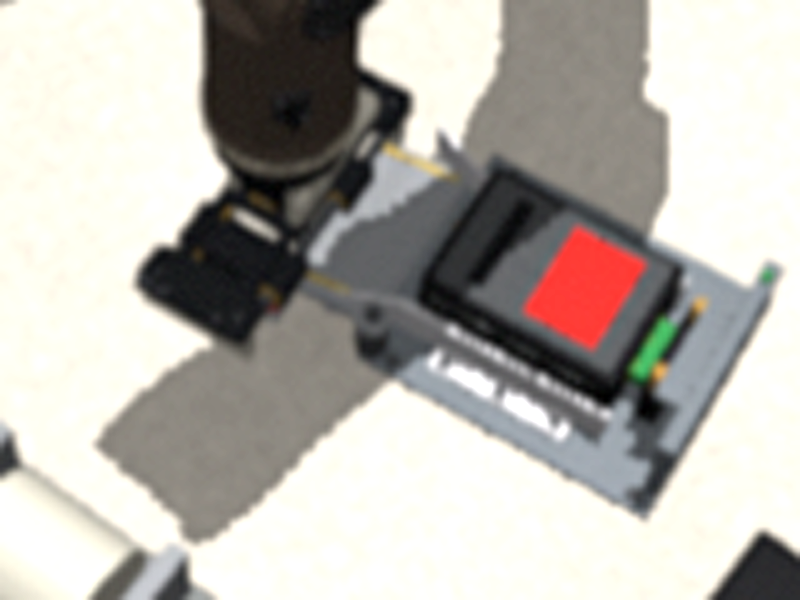

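View pics/w15.png

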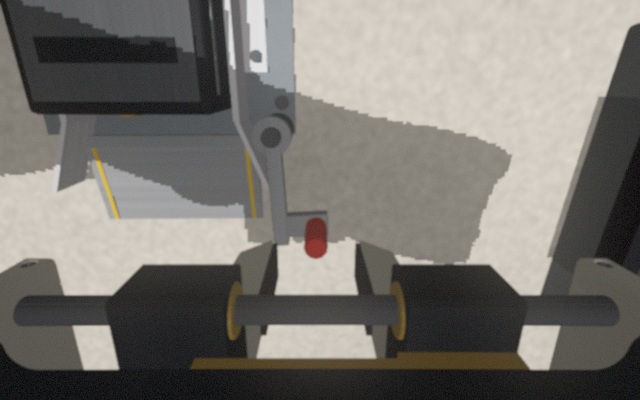

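Run:
```python
from h import *
w=load('w15'); 
print('knob top',ray([[316,249]],w,.08),'base',ray([[316,224]],w,.046)); print('pivot',ray([[271,137]],w,.05), ray([[271,137]],w,.046))
P=cloud(w['d'],w); print(P[249,316],P[240,316],P[137,271],P[125,262])
Rm=R.from_rotvec(w['attitude']).as_matrix()
for p in ([.6404,.0751,.1077],[.6404,.0751,.08],):
    c=Rm.T@(np.array(p)-w['position']); px,_=cv2.projectPoints(c.reshape(1,1,3),np.zeros(3),np.zeros(3),w['intrinsics'],w['distortion']); print(px.ravel())
```

```text
knob top [[0.64416934 0.07119987 0.08      ]] base [[0.64406352 0.07205893 0.046     ]]
pivot [[0.61372719 0.12839598 0.05      ]] [[0.61322689 0.12776171 0.046     ]]
[0.64416937 0.0711994  0.07999909] [0.64385489 0.07633231 0.07892762] [0.61380502 0.12849464 0.05062221] [0.60773572 0.13463204 0.04620513]
[308.69091146 267.86362868]
[309.77326326 242.46243327]
```

step_arm(
  series=[
    [[0.04,0.0036,-0.0036,-0.01,0],[0.04,0.0036,-0.0036,-0.025,0],[0.04,0.0036,-0.0036,-0.038,0],[0.04,0.0036,-0.0036,-0.038,0],[0.04,0.0036,-0.0036,-0.038,0]],
  ],
)

```text
clock: 20.63
position: [0.6459, 0.0702, 0.0718]
ee_rot: [2.145, 2.278, -0.025]
force: [0.5, 0.7, -0.3]
width: 0.436
```

step_arm(
  series=[
    [[0.005,0,0,0,0],[0.005,0,0,0,0],[0.005,0,0,0,0],[0.005,0,0,0,0],[0.005,0,0,0,0]],
  ],
  squeeze=8,
)

```text
clock: 21.05
position: [0.6457, 0.0705, 0.072]
ee_rot: [2.145, 2.278, -0.025]
force: [-1.7, 0.4, 1.5]
width: 0.146
```

```bash
python3 -c "
import numpy as np
t0=np.radians(-61.5)
for k in range(1,20):
    t=np.radians(-61.5-5*k); print('[0.005, %.4f, %.4f, 0, 0],'%(.065*(np.cos(t)-np.cos(t0)),.065*(np.sin(t)-np.sin(t0))),round(np.degrees(t),1))"
```

```text
[0.005, -0.0051, -0.0025, 0, 0], -66.5
[0.005, -0.0104, -0.0045, 0, 0], -71.5
[0.005, -0.0158, -0.0061, 0, 0], -76.5
[0.005, -0.0214, -0.0072, 0, 0], -81.5
[0.005, -0.0270, -0.0078, 0, 0], -86.5
[0.005, -0.0327, -0.0079, 0, 0], -91.5
[0.005, -0.0384, -0.0075, 0, 0], -96.5
[0.005, -0.0440, -0.0066, 0, 0], -101.5
[0.005, -0.0495, -0.0052, 0, 0], -106.5
[0.005, -0.0548, -0.0034, 0, 0], -111.5
[0.005, -0.0600, -0.0010, 0, 0], -116.5
[0.005, -0.0650, 0.0017, 0, 0], -121.5
[0.005, -0.0697, 0.0049, 0, 0], -126.5
[0.005, -0.0741, 0.0084, 0, 0], -131.5
[0.005, -0.0782, 0.0124, 0, 0], -136.5
[0.005, -0.0819, 0.0167, 0, 0], -141.5
[0.005, -0.0852, 0.0212, 0, 0], -146.5
[0.005, -0.0881, 0.0261, 0, 0], -151.5
[0.005, -0.0906, 0.0312, 0, 0], -156.5
```

step_arm(
  series=[
    [[0.005,-0.005,-0.0025,0,0],[0.005,-0.0105,-0.0045,0,0],[0.005,-0.016,-0.006,0,0],[0.005,-0.0215,-0.007,0,0],[0.005,-0.027,-0.008,0,0],[0.005,-0.0325,-0.008,0,0],[0.005,-0.0385,-0.0075,0,0],[0.005,-0.044,-0.0065,0,0],[0.005,-0.0495,-0.005,0,0],[0.005,-0.055,-0.0035,0,0],[0.005,-0.06,-0.001,0,0],[0.005,-0.065,0.0015,0,0],[0.005,-0.0695,0.005,0,0],[0.005,-0.074,0.0085,0,0],[0.005,-0.078,0.0125,0,0]],
  ],
)

```text
clock: 22.3
position: [0.5672, 0.0835, 0.072]
ee_rot: [2.145, 2.278, -0.025]
force: [2.2, -1.4, 1.2]
width: 0.151
```

```bash
python3 look.py 16
```

```text
t 22.3 p [0.5672 0.0835 0.072 ] yang 3.45 tilt [-0.002 -0.02  -1.   ] F [ 2.15 -1.38  1.22] w 0.15142332637364622
tcp bay mm [-30.20485211 -30.15963658]
s label 324 world [524.6 228. ] size [73.6 51.4] ang 4.1 z 65.9 bay [116.9   2.3]
```

View pics/w16.png

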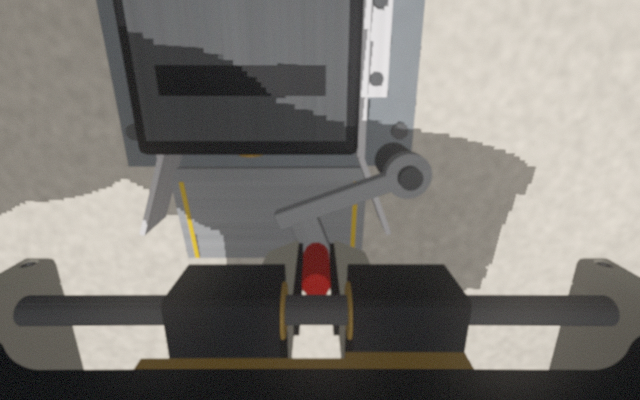

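step_arm(
  series=[
    [[0.005,-0.0037,0.0043,0,0],[0.005,-0.007,0.0088,0,0],[0.005,-0.0099,0.0137,0,0],[0.005,-0.0115,0.0175,0,0],[0.005,-0.012,0.019,0,0],[0.005,-0.012,0.02,0,0]],
  ],
)

```text
clock: 22.95
position: [0.5535, 0.1042, 0.0718]
ee_rot: [2.145, 2.282, -0.028]
force: [-4.0, -3.3, 7.3]
width: 0.151
```

```bash
python3 look.py 17
```

```text
t 22.95 p [0.5535 0.1042 0.0718] yang 3.54 tilt [-0.005 -0.019 -1.   ] F [-4.03 -3.29  7.28] w 0.15129982336584302
tcp bay mm [ -8.55741754 -17.97146864]
s label 326 world [525.3 228.3] size [73.2 51.4] ang 4.5 z 66.1 bay [117.2   1.5]
```

View pics/w17.png

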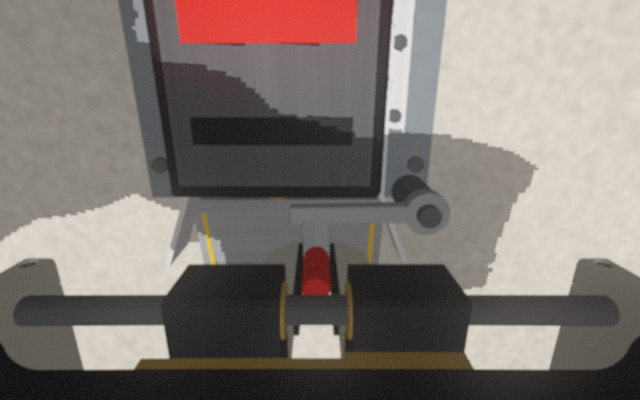

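step_arm(
  series=[
    [[0.005,-0.0005,0.0015,0,0],[0.005,-0.001,0.003,0,0],[0.005,-0.001,0.003,0,0]],
  ],
)

```text
clock: 23.35
position: [0.5529, 0.1055, 0.0719]
ee_rot: [2.145, 2.279, -0.029]
force: [2.3, -7.9, 1.8]
width: 0.149
```

step_arm(
  series=[
    [[0.02,0,0,0,0],[0.035,0,0,0,0],[0.035,0,0,0,0],[0.035,0,0,0,0],[0.035,0,0,0.03,0],[0.035,0,0,0.07,0],[0.035,0,-0.01,0.11,0],[0.035,0,-0.05,0.14,0],[0.035,0,-0.08,0.14,0],[0.035,0,-0.08,0.14,0]],
  ],
)

```text
clock: 24.18
position: [0.5538, 0.0178, 0.2151]
ee_rot: [2.151, 2.267, -0.026]
force: [-0.3, -0.9, 0.1]
width: 0.381
```

```bash
python3 look.py 18
```

```text
t 24.1833 p [0.5538 0.0178 0.2151] yang 3.02 tilt [ 0.001 -0.023 -1.   ] F [-0.27 -0.86  0.1 ] w 0.38121916024441643
tcp bay mm [-94.74058812 -12.19556042]
t label 426 world [527.1 231.1] size [72.4 51.4] ang 4.7 z 66.4 bay [119.8  -0.5]
s label 325 world [524. 228.] size [73.5 51.8] ang 3.4 z 65.7 bay [117.    2.9]
```

View pics/w18.png

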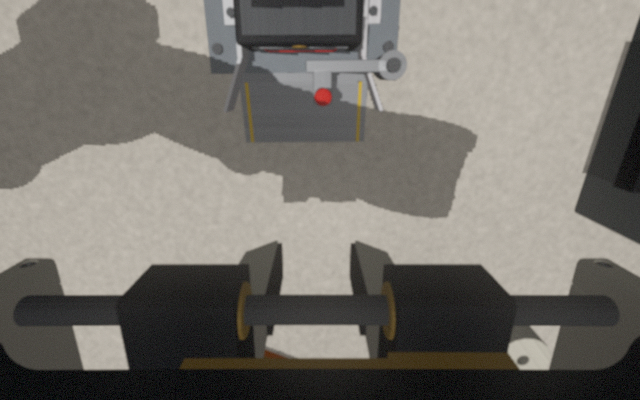

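View pics/m18.png

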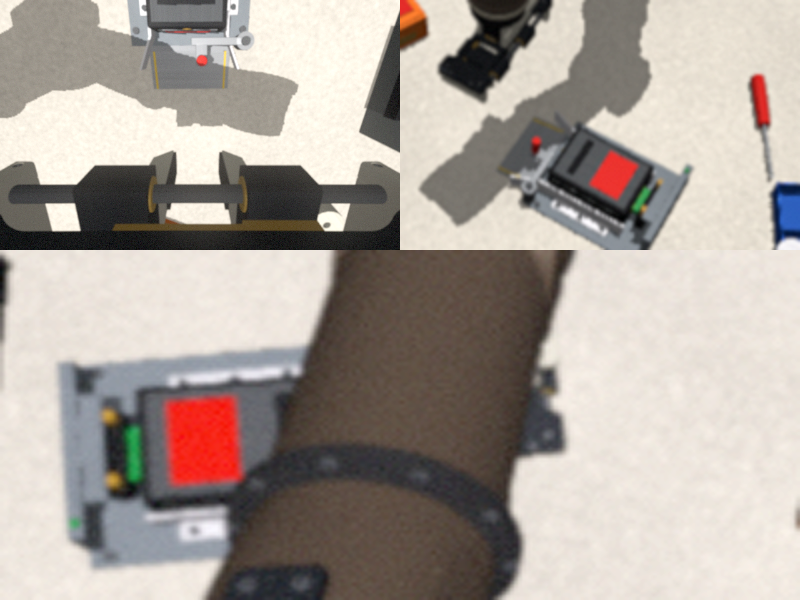

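Run:
```python
from h import *
w=load('w18'); P=cloud(w['d'],w); hsv=cv2.cvtColor(w['im'],cv2.COLOR_RGB2HSV)
red=(hsv[...,1]>140)&((hsv[...,0]<8)|(hsv[...,0]>172))&(P[...,2]>.075); red[120:]=0;red[:80]=0
v,u=np.nonzero(red); k=ray([[u.mean(),v.mean()]],w,.08)[0]; print('knob',u.mean(),v.mean(),k)
p=ray([[393,65]],w,.05)[0]; print('pivot',p)
d=k-p; a=np.degrees(np.arctan2(d[1],d[0])); print(a, np.hypot(*d[:2]))
y=np.degrees(np.arctan2(*(lambda c:(c[1],c[0]))((lambda A:A[1]-A[0])(ray([[250,141],[359,141]],w,0.)[:, :2])))); print('ramp front dir',y)
b=ray([[308,67],[380,65]],w,.046); print('bar dir',np.degrees(np.arctan2(b[0,1]-b[1,1],b[0,0]-b[1,0])))
print('tail edge',ray([[236,46],[363,46]],w,.064))
# label angle top for the bay yaw
print('latch by knob (yaw94):',np.radians((-158.2+94-a)%360))
```

```text
knob 322.6857142857143 96.52380952380952 [0.554907   0.10066957 0.08      ]
pivot [0.61266973 0.1281575  0.05      ]
-154.5513157075256 0.06396967498681487
ramp front dir 3.3522350157573872
bar dir -175.2630496683033
tail edge [[0.4845551  0.13402437 0.064     ]
 [0.58440415 0.13978966 0.064     ]]
latch by knob (yaw94): 1.5769279426051916
```

```bash
python3 -c "
from h import *
st(); print(arm.sign_off())"
```

```text
t 24.3333 p [0.5527 0.0258 0.2118] yang 3.43 tilt [-0.005 -0.021 -1.   ] F [-0.6   1.63 -0.72] w 0.3804335707775283
the job is handed in; nothing more can be done
None
```

I docked the red-label cash box nose first, pressed the plug to its stop, swung the latch closed, lifted the hand clear and handed in at 24.3 s. No verdict was reported.

- **Box and plug:** It went up the ramp and over the sill with the hand rising as it tipped, at about 2–6 N. It lay flat behind the sill, then pressed the plug in at about 9–13 N. The plug stopped with one reading of 15.2 N and no further movement. That was after about 6 mm of travel, by both the hand position and the label in the scene view. The force was read only at the end of each move, so brief peaks in between were not seen.
- **Latch:** I gripped the knob, swung it round, pressed it against its stop and let go. By camera the latch angle came to about 1.58 rad (the stop is 1.571), with the bar across behind the tail.
- **Final look:** The box was level, within about 1° of the bay's axis, and had not moved since docking. Nothing was touching it.

**Disagreements:**
- My bay frame was a few millimetres off. The cameras disagreed by about 3 mm sideways, and the tail dropped off the sill later than I had calculated. I relied on contact and forces for the docking instead.
- I did not re-measure the bystanders. The hand stayed clear of them, and nothing looked moved in the pictures.

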